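Seat and clamp a tube rack on a laboratory shaker

TASK

Get the white tube rack ready for shaking: without lifting it, gently push it along the blue fence, away from the robot, until you feel it come up solid against the dark steel end stop (the stop is set somewhere different each time; its yellow pin must be pressed fully in). Then swing the black lever peg counter-clockwise (seen from above) until the red cam's high point bears on the brass sprung follower and the lever meets its own stop, so that the blue shoe holds the rack tight and straight against the fence. Use no more force than needed and leave everything else where it stands.

Things in the scene. Friction and masses are not known exactly. Their poses are not given: they have to be found in the camera images.
- shaker: bench shaker, fixed, placed and turned differently each time. Origin on the bench under its centre; x along the fence to the end stop (roughly away from the robot), y left towards the fence. Aluminium platform 300 x 280 mm, top 80 mm above the bench. Blue fence 28 mm high, inner face y = +80 mm. Steel end stop 70 wide, 45 mm high, centred y = +42 mm, contact face anywhere from x = +85 to +115 mm.
- cam_axis (a point): point on the vertical axis of the red cam, at platform height (shaker x = +30, y = -59.5 mm). Cam disc 48 mm diameter, 18 mm off-centre, 19 mm high above the platform, under the lever's bar.
- rack: white tube rack with ten capped tubes, loose on the platform, 140 (its x) x 75 mm (its y), end panels 58 mm high, caps to 78 mm. Origin: centre of its underside. Starts within 2 degrees of the fence's direction, up to 8 mm off the fence, 45 to 115 mm short of the stop. Mass 0.25 to 0.5 kg; sliding takes 1 to 4 N, with brief jolts to some 11 N as it breaks loose. Push its flat end panel.
- pin (a joint): the yellow pin of the end stop, 10 mm diameter, 30 mm above the platform: how far it is pressed in (m). 0 = sticking out 8 mm from the stop's face; 0.008 = flush, rack solid against the stop. Very light spring (under 1 N).
- cam (a joint): angle of the red eccentric cam and its lever (rad), growing counter-clockwise from above. 0 = fully open; starts between 0 and 0.3; at about 0.44 it begins to move the follower; high point square on the follower at 2.01; hard stop at 2.13, where it stays by itself.
- lever_peg (a point): top centre of the upright black peg on the cam's lever: 14 mm diameter, top 63 mm above the platform, free from 27 mm (top of the lever's bar) upwards, 60 mm from the cam axis. At cam angle 0 it lies 195 degrees round from the shaker's x (counter-clockwise). It takes 0.5 to 4 N at the peg until the hard stop.
- follower (a joint): compression of the spring between the brass follower and the shoe (m): 0 = slack; about 0.0055 with the cam's high point on it and the rack tight against the fence (2 N per mm).
- shoe: blue clamp shoe, 40 x 10 x 22 mm, top 26 mm above the platform, between follower and rack; origin at platform height in the middle of the face that presses the rack (shaker x = +30, y = -7 mm when open); slides to +y.
- small_dishes: two stacked 35 mm pink petri dishes, 28 mm high, on the platform behind the fence
- vial: amber glass vial, 22 mm diameter, 38 mm high, on the platform behind the fence
- bottle1: sample bottle, 68 mm diameter, 128 mm high, cap wrapped in brown paper, on the bench
- bottle2: another such bottle
- bottle3: another such bottle
- dish_stack: three stacked 90 mm pink petri dishes, 42 mm high, on the bench
- burner: gas burner, 72 mm base, 134 mm high, on the bench
Things that resemble listed ones, but are neither listed nor needed, are in the scene too. Leave any purple look-alike of the rack alone.

How it is judged:
By the outcome, as a careful person would: the job done as asked, in the order asked, and still so for the second after the job is handed in, with the robot touching nothing.
It also fails if it takes over 48 s, if anything falls off the work surface, if the arm or the gripper's body presses on something with over 40 N, if the wrist force passes 120 N, or if a joint passes its speed limit or range.

ROBOT

A 6-joint arm with a two-finger parallel gripper is mounted at the origin on the work surface. World frame = base frame: x ahead of the robot, y to its left, z up, the work surface at z = 0. Lengths are in mm, angles in rad, forces in N, time in s.
With the tool pointing down it reaches from about 275 to 1000 mm from the base axis. Payload 8.4 kg.
Tool frame: the origin (TCP) lies where the fingers leave the gripper's body, on its centre line; the fingertips stand 73 mm ahead of it and the grasp point (between the pads) lies 54 mm ahead of it; z points along the fingers, y is the line along which they close (so a half turn about z gives the same grasp; the last joint's range is limited). The gripper opens to 85 mm and grips with 20 to 120 N. Pads are 22 mm wide; open, the fingers measure 114 mm over their backs; the gripper's body (76 mm by 85 mm) begins 54 mm behind the grasp point. The pads swing forward as they close: fully open they stand 13 mm farther back than shut.
Start: joints at [1.248, 0.353, 1.633, -0, 1.155, -0.002], TCP at [197.077, 593.118, 303.881] pointing down, gripper open.
Joint ranges: [-2.63, 2.63], [-0.92, 2.1], [0.06, 2.66], [-1.3, 4.44], [0, 2.69], [-3.02, 3.02]. Speed limits (rad/s): [2.22, 2.22, 2.79, 3.14, 3.14, 3.14].

INTERFACE

Orientations are given as a rotation vector (axis times angle).
In Python, from rig import telemetry, read_camera, job_done gives the robot as it stands. The module is installed in compiled form; this text tells all that it offers.
- The arm moves only by the tool arm_command, never from a script. Its argument "series" is a list that holds one entry, the list of rows, each a list of 5 numbers: the shift along the tool's x, y, z in m, then the turn about the tool's z in degrees, then the opening in per cent of the stroke, from 0 (shut) to 100 (fully open). A call has 1 to 10 rows; each row shifts and turns the commanded pose from where the row before left it, along the tool's axes as they then stand; what a row does not reach is not made up. A row lasts 1/12 s, in which the tool goes at most 41.7 mm and 7.16 degrees, less where a joint would pass 70% of its speed; a pose out of reach is approached as far as the arm can. A call with a gripper value outside its range is refused whole. The fingers move at their own pace and stop on an object; "newtons" is the grip in N (left out, the last holds). Time passes only in rows, so rows that do not move let the fingers close. It gives the time, the measured TCP pose, the force, the opening and the grip force at its end, in the units of the state.
- telemetry.get_obs(): the state, without advancing time (a new reading comes with each control period).
- read_camera(name): name is "scene" or "top" or "wrist"; returns a dict with "pixels" (480x640x3 uint8, red, green, blue), "K" (3x3 intrinsics, pixels), "cam_to_world" (4x4, takes a point from camera to world coordinates). Camera axes: x right, y up, looking along -z (the intrinsics and any distortion apply to the point x, -y, -z); pixel columns grow to the right and rows downward; lengths in mm; the calibration is good to about 2 mm. A picture is of the moment at which its call begins. There is no depth.
- job_done(): hands the job in; it is judged then, once.
The state is a dict: "clock": time; "qpos": joint angles; "qd": joint speeds; "tau": joint torques, N m; "tcp_pos": TCP position; "tool_rot": TCP orientation; "contact_force": force on the tool from outside, world axes, zero at the start; "wrist_torque": the same for the moment, N m; "opening": finger opening in mm; "finger_force": force on a finger pad.
Only numpy, scipy, OpenCV 4.12 (cv2) and the standard library are available. Lean on these libraries where they do the work, as an engineer would, in place of code of your own. Each camera call takes 0.05 s, during which the arm holds its last target. There are 200 camera calls.

## Working session

There is one attempt and no reset: what is moved stays moved. The work goes in short steps, Python scripts to look and compute and a tool call to move; the robot and the scene stay as the last step left them, time stands still between calls to the robot, and variables do not carry over. Pictures are saved under pics/ and viewed, at most 10 in all, crops included, and the job is handed in when it is done.

Besides the shell and the picture viewer there is one more tool, called after "Call:" as a command line: name --argument value ..., lists and objects as JSON in quotes. arm_command: Moves the arm, as the interface text tells. Its arguments: {"type":"object","properties":{"series":{"type":"array"},"newtons":{"type":"number"}},"required":["series"]}

```bash
mkdir -p pics
cat > h.py <<'E'
import numpy as np, cv2
from rig import telemetry, read_camera, job_done
def ray(c,u,v):
    K=np.array(c["K"]);T=np.array(c["cam_to_world"])
    p=np.linalg.solve(K,[u,v,1.]); d=T[:3,:3]@np.array([p[0],-p[1],-p[2]]); return T[:3,3],d
def onz(c,u,v,z):
    o,d=ray(c,u,v); return o+d*(z-o[2])/d[2]
def proj(c,P):
    K=np.array(c["K"]);T=np.array(c["cam_to_world"])
    p=T[:3,:3].T@(np.array(P,float)-T[:3,3]); q=K@np.array([p[0],-p[1],-p[2]]); return q[:2]/q[2]
def save(c,n): cv2.imwrite("pics/"+n,c["pixels"][:,:,::-1])
E
python3 - <<'E'
from h import *
for n in("top","scene"):
    c=read_camera(n); save(c,n+"1.png"); print(n,{k:(v if k!="pixels" else 0) for k,v in c.items()})
print(telemetry.get_obs())
E
```

```text
top {'pixels': 0, 'K': array([[442.31965271,   0.        , 313.87147918],
       [  0.        , 442.31965271, 245.77372333],
       [  0.        ,   0.        ,   1.        ]]), 'cam_to_world': array([[-2.82438815e-02,  9.90311665e-01, -1.35959882e-01,
         3.20181663e+02],
       [-9.99498746e-01, -2.60325238e-02,  1.80156976e-02,
         6.91274050e+01],
       [ 1.43017766e-02,  1.36400565e-01,  9.90550526e-01,
         1.55309769e+03],
       [ 0.00000000e+00,  0.00000000e+00,  0.00000000e+00,
         1.00000000e+00]])}
scene {'pixels': 0, 'K': array([[531.1367664 ,   0.        , 324.5095699 ],
       [  0.        , 531.1367664 , 237.40542972],
       [  0.        ,   0.        ,   1.        ]]), 'cam_to_world': array([[-4.25600415e-01, -7.12054902e-01,  5.58428243e-01,
         1.32680984e+03],
       [ 9.04809784e-01, -3.25619208e-01,  2.74392759e-01,
         4.60386412e+02],
       [-1.35477471e-02,  6.22053010e-01,  7.82857913e-01,
         1.26086087e+03],
       [ 0.00000000e+00,  0.00000000e+00,  0.00000000e+00,
         1.00000000e+00]])}
{'clock': 0.1, 'qpos': array([ 1.24762014e+00,  3.53591603e-01,  1.63407451e+00, -2.71166803e-05,
        1.15518021e+00, -2.43147952e-03]), 'qd': array([-0.00030248, -0.00086401, -0.00243347, -0.00041832, -0.00143734,
       -0.00080348]), 'tau': array([ 9.79386641e-04, -6.06358337e+01, -3.42816210e+01,  2.86439374e-06,
        4.13936665e-03, -1.38343361e-05]), 'tcp_pos': array([196.9631435 , 592.79554518, 303.22243974]), 'tool_rot': array([-5.01622072e-01, -3.10110512e+00,  1.94941261e-03]), 'contact_force': array([ 0.5420174 , -0.79338434,  0.29399086]), 'wrist_torque': array([ 0.00850966,  0.02230685, -0.05035318]), 'finger_force': 0.0, 'opening': 85.23575762571237}
```

View pics/top1.png

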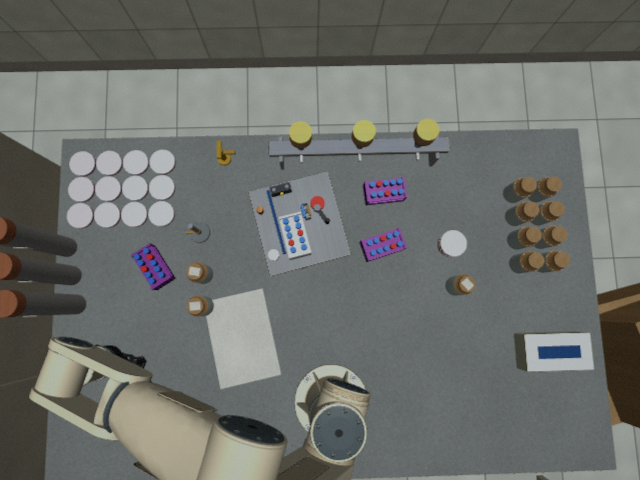

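View pics/scene1.png

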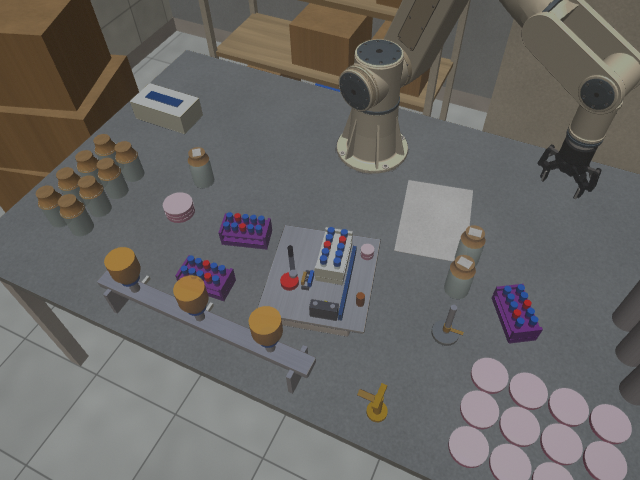

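The top view shows the shaker at about (299,224). Rack candidates are the white one at (295,236) and purple look-alikes at (385,191), (383,245) and (152,266). I choose the white one. The peg is near (325,215), beside the red cam at (317,203). The dark end stop is at (281,189), and the scene view agrees. I'll check this in one close crop.

Run:
```python
from h import *
t=read_camera("top");s=read_camera("scene")
a=cv2.resize(t["pixels"][165:285,240:360],(400,400),interpolation=cv2.INTER_CUBIC)
b=cv2.resize(s["pixels"][215:345,255:385],(400,400),interpolation=cv2.INTER_CUBIC)
save({"pixels":np.hstack([a,b])},"crop.png")
hsv=cv2.cvtColor(t["pixels"],cv2.COLOR_RGB2HSV); 
print(t["pixels"][262,320],t["pixels"][262,365],hsv[225,275:290].tolist())
g=t["pixels"].astype(int).mean(2)
m=np.zeros((480,640),np.uint8); m[150:300,235:365]=(g[150:300,235:365]>105)
m=cv2.morphologyEx(m,cv2.MORPH_CLOSE,np.ones((15,15)))
c=max(cv2.findContours(m,0,1)[0],key=cv2.contourArea); r=cv2.minAreaRect(c); print(r)
for u,v in cv2.boxPoints(r): print(u,v,onz(t,u,v,80).round(1))
```

```text
[119 122 118] [ 97 101 102] [[107, 77, 135], [107, 163, 117], [109, 175, 111], [108, 88, 104], [106, 22, 127], [100, 14, 161], [98, 11, 184], [97, 12, 190], [100, 12, 190], [100, 12, 185], [105, 51, 171], [107, 115, 168], [108, 129, 176], [107, 94, 184], [105, 52, 188]]
((299.5, 224.5), (149.0, 129.0), 90.0)
235.0 150.0 [863.6 305.4  80. ]
364.0 150.0 [ 853.3 -141.1   80. ]
364.0 299.0 [ 340.1 -118.7   80. ]
235.0 299.0 [352.  307.5  80. ]
```

View pics/crop.png

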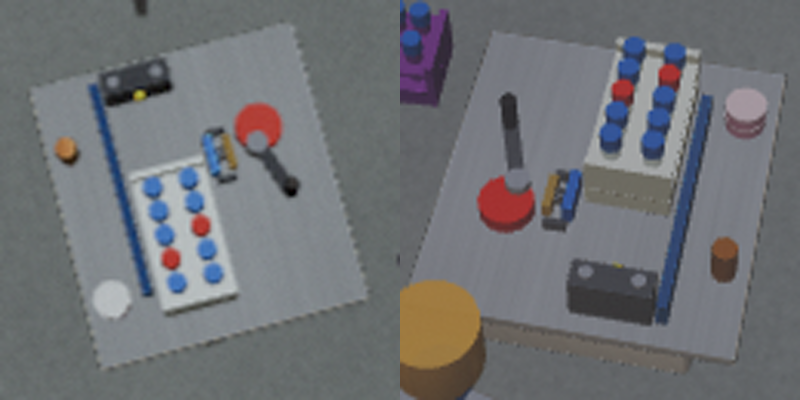

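The crop shows the white rack right of the blue fence, short of the dark stop with its yellow pin (crop 139,96). The red cam is at (258,125), the lever hub at (257,142) and the black peg end at (291,188). The shaker's corners are at crop (32,88), (292,24), (368,296) and (104,367).

```bash
cat >> h.py <<'E'
def fit(A,B):
    A=np.array(A,float);B=np.array(B,float);a=A-A.mean(0);b=B-B.mean(0)
    th=np.arctan2((a[:,0]*b[:,1]-a[:,1]*b[:,0]).sum(),(a*b).sum()); R=np.array([[np.cos(th),-np.sin(th)],[np.sin(th),np.cos(th)]])
    return th,R,B.mean(0)-R@A.mean(0)
E
python3 - <<'E'
from h import *
t=read_camera("top");s=read_camera("scene")
# platform edges refine: subpix on corner guesses
def sub(c,pts):
    g=cv2.cvtColor(c["pixels"],cv2.COLOR_RGB2GRAY); p=np.array(pts,np.float32).reshape(-1,1,2)
    return cv2.cornerSubPix(g,p,(3,3),(-1,-1),(3,40,.01)).reshape(-1,2)
P0=[[249.6,191.4],[327.6,172.2],[350.4,253.8],[271.2,275.1]]
P=sub(t,P0); print(P)
A=[[150,140],[150,-140],[-150,-140],[-150,140]]
B=[onz(t,u,v,80)[:2] for u,v in P]
th,R,o=fit(A,B); print("top",np.degrees(th),o,(np.array(B)-(np.array(A)@R.T+o)).round(1).tolist())
S=sub(s,[[255+95/3.077,215+33/3.077],[255+385/3.077,215+75/3.077],[255+335/3.077,215+358/3.077]]);print(S)
A2=[[-150,-140],[-150,140],[150,140]];B2=[onz(s,u,v,80)[:2] for u,v in S]
th2,R2,o2=fit(A2,B2); print("scene",np.degrees(th2),o2,(np.array(B2)-(np.array(A2)@R2.T+o2)).round(1).tolist())
loc=lambda c,u,v,z:(R.T@(onz(c,u,v,z)[:2]-o)).round(1)
cr=lambda x,y:(240+x/3.3333-.35,165+y/3.3333-.35)
cs=lambda x,y:(255+x/3.077-.35,215+y/3.077-.35)
for n,xy,z in[("peg",(291,188),143),("hub",(257,142),110),("pin",(139,96),110),("stopL",(107,105),125),("stopR",(171,93),125),("rackFL",(130,176),138),("rackFR",(202,157),138),("rackBR",(238,296),138),("rackBL",(167,312),138),("fence0",(93,87),108),("fence1",(148,295),108),("shoe",(211,155),106)]: print(n,loc(t,*cr(*xy),z))
for n,xy,z in[("peg",(109,99),143),("stopface",(173,262),125),("stopR",(257,268),125),("rackR",(193,160),138),("rackL",(275,172),138),("rackbackL",(302,48),138)]: print("sc",n,loc(s,*cs(*xy),z))
np.savez("sh.npz",th=th,R=R,o=o)
E
```

```text
[[248.80304 191.18939]
 [327.93106 172.17201]
 [349.5714  254.38873]
 [270.65585 274.79242]]
top 12.944331483816256 [602.93149637  89.48865964] [[-1.6, -0.5], [-3.7, 0.1], [1.9, 3.9], [3.3, -3.5]]
[[284.848   224.5334 ]
 [379.25827 238.5501 ]
 [363.1506  331.57535]]
scene 13.57295698426447 [602.25389659  90.36039788] [[-0.1, 2.5], [0.2, -2.1], [-0.1, -0.5]]
peg [-29.5 -86.3]
hub [ 30.1 -68.4]
pin [105.2  34.5]
stopL [100.1  67.5]
stopR [96.3  3. ]
rackFL [22.1 62.5]
rackFR [ 23.  -10.2]
rackBR [-118.5  -10. ]
rackBL [-116.4   60.2]
fence0 [126.2  77. ]
fence1 [-91.9  74.5]
shoe [ 29.6 -20.7]
sc peg [-26.7 -86.7]
sc stopface [111.3   1.7]
sc stopR [102.9  69.6]
sc rackR [18.  -2.4]
sc rackL [16.1 67.4]
sc rackbackL [-120.1   65.5]
```

Call:
arm_command --series '[[[-0.0196,-0.02,0,0,35],[-0.0196,-0.02,0,0,35],[-0.0196,-0.02,0,0,35],[-0.0196,-0.02,0,0,35],[-0.0196,-0.02,0,0,35],[-0.0196,-0.02,0,0,35],[-0.0196,-0.02,0,0,35],[-0.0196,-0.02,0,0,35],[-0.0196,-0.02,0,0,35],[-0.0196,-0.02,0,0,35]]]'

```text
clock: 1.13
tcp_pos: [320.3, 340.3, 304.0]
tool_rot: [0.501, 3.101, 0.0]
contact_force: [1.1, 0.3, 0.3]
opening: 30.3
finger_force: 0.0
```

Call:
arm_command --series '[[[-0.0196,-0.02,0,0,35],[-0.0196,-0.02,0,0,35],[-0.0196,-0.02,0,0,35],[-0.0196,-0.02,0,0,35],[-0.0196,-0.02,0,0,35],[-0.0196,-0.02,0,0,35],[-0.0196,-0.02,0,0,35],[-0.0196,-0.02,0,0,35],[-0.0196,-0.02,0,0,35],[-0.0196,-0.02,0,0,35]]]'

```text
clock: 1.97
tcp_pos: [443.4, 88.5, 304.1]
tool_rot: [0.502, 3.101, 0.0]
contact_force: [0.7, -0.4, 0.7]
opening: 29.8
finger_force: 0.0
```

Call:
arm_command --series '[[[0,0,0,7.1,35],[0,0,0,7.1,35],[0,0,0,7.1,35],[0,0,0,7.1,35],[0,0,0,7.1,35],[0,0,0,7.1,35],[0,0,0,7.1,35],[0,0,0,7.1,35],[0,0,0,7.1,35],[0,0,0,7.1,35]]]'

```text
clock: 2.8
tcp_pos: [442.9, 89.9, 303.9]
tool_rot: [2.216, 2.227, 0.0]
contact_force: [1.3, 0.1, 0.0]
opening: 29.9
finger_force: 0.0
```

Call:
arm_command --series '[[[0,0,0,7.1,35],[0,0,0,7.1,35],[0,0,0,7.1,35],[0,0,0,7.1,35],[0,0,0,7.1,35],[0,0,0,7.1,35],[0,0,0,7.1,35],[0,0,0,7.1,35],[0,0,0,7.1,35],[0,0,0,7.1,35]]]'

```text
clock: 3.63
tcp_pos: [442.9, 89.9, 303.9]
tool_rot: [3.097, 0.526, 0.0]
contact_force: [0.4, 0.3, -0.2]
opening: 29.8
finger_force: 0.0
```

Run:
```python
from h import *
w=read_camera("wrist"); save(w,"w1.png")
o=telemetry.get_obs(); from scipy.spatial.transform import Rotation as Q
M=Q.from_rotvec(o["tool_rot"]).as_matrix(); print(o["clock"],o["tcp_pos"],M.round(3),np.degrees(np.arctan2(M[1,0],M[0,0])),o["opening"],o["contact_force"]); print(w["cam_to_world"].round(3),w["K"])
```

```text
3.6833 [442.88344419  89.91440761 303.92726819] [[ 0.947  0.321  0.   ]
 [ 0.321 -0.947  0.   ]
 [ 0.    -0.    -1.   ]] 18.74301577042184 29.965919991609688 [-0.2671052   0.21664572 -0.47856738]
[[ 3.30000e-01  8.95000e-01  2.99000e-01  5.18197e+02]
 [-9.44000e-01  3.13000e-01  1.04000e-01  1.16215e+02]
 [-1.00000e-03 -3.17000e-01  9.48000e-01  3.74015e+02]
 [ 0.00000e+00  0.00000e+00  0.00000e+00  1.00000e+00]] [[337.73254363   0.         321.9120224 ]
 [  0.         337.73254363 231.13004517]
 [  0.           0.           1.        ]]
```

View pics/w1.png

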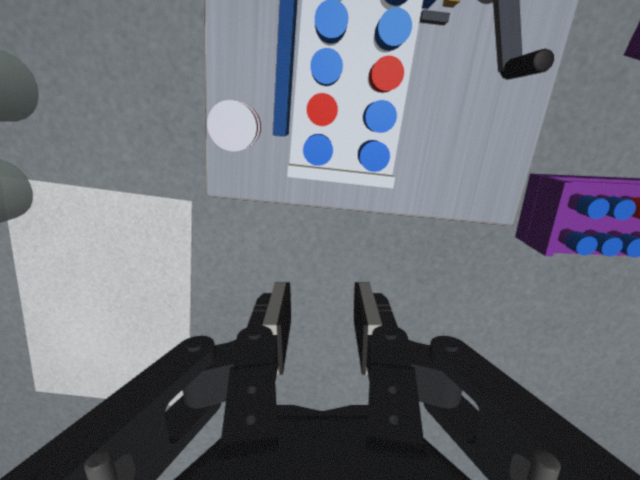

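The wrist view shows the platform's near corners at (207,194) and (512,223). The rack's end panel runs from (289,166) to (396,178) on top, with its outer edge ending at (394,187). The peg top is at (543,61) and the fence's near end at (281,135).

Run:
```python
from h import *
w=read_camera("wrist")
L=onz(w,207,194,80);Rr=onz(w,512,223,80)
d=L-Rr; print(L,Rr,np.linalg.norm(d)); th=np.arctan2(d[1],d[0])-np.pi/2
print("yaw",np.degrees(th)); R=np.array([[np.cos(th),-np.sin(th)],[np.sin(th),np.cos(th)]])
o=(L[:2]+Rr[:2])/2+R@[150,0]; print("o",o)
l=lambda u,v,z:(R.T@(onz(w,u,v,z)[:2]-o)).round(1)
print("panel outer",l(288,177,138),l(394,187,138),"inner",l(290,166,138),l(397,177,138))
print("fence in",l(288,135,108),l(296,20,108),"peg",l(543,61,143))
```

```text
[425.4906086  191.64636466  80.        ] [488.251438   -77.21416464  80.        ] 276.0885834691096
yaw 13.139419518603793
o [602.94399339  91.31430244]
panel outer [-117.9   62.7] [-117.7  -12.2] inner [-110.1   61.9] [-110.5  -13.1]
fence in [-91.3  67.4] [-14.8  66.9] peg [-30.2 -89.6]
```

Call:
arm_command --series '[[[0,0.0045,0.02,5.5,35],[0,0.0045,0.03,0,35],[0,0,0.03,0,35],[0,0,0.025,0,35],[0,0,0.015,0,35],[0,0,0.008,0,35],[0,0,0,0,35]]]'

```text
clock: 4.32
tcp_pos: [444.7, 81.2, 174.5]
tool_rot: [3.117, 0.391, -0.005]
contact_force: [-1.0, -0.8, -0.4]
opening: 29.8
finger_force: 0.0
```

Call:
arm_command --series '[[[0.006,0,0,0,35],[0.006,0,0,0,35],[0.005,0,0,0,35],[0.003,0,0,0,35],[0.002,0,0,0,35],[0.002,0,0,0,35]]]'

```text
clock: 4.82
tcp_pos: [469.3, 87.3, 176.3]
tool_rot: [-3.118, -0.386, -0.001]
contact_force: [1.2, 0.2, -0.1]
opening: 30.0
finger_force: 0.0
```

Run:
```python
from h import *
w=read_camera("wrist"); save(w,"w2.png")
o=telemetry.get_obs(); print(o["tcp_pos"],o["tool_rot"],o["contact_force"])
```

```text
[469.46313967  87.33450347 176.17752446] [-3.11770464e+00 -3.86423380e-01 -1.17117842e-03] [0.6204267  0.55942968 0.96026293]
```

View pics/w2.png

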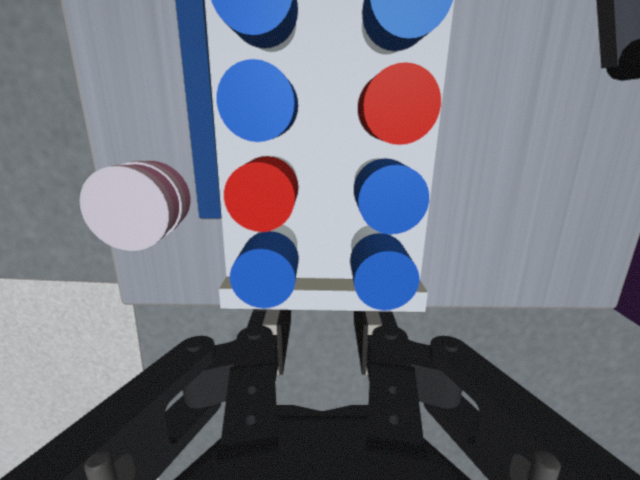

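The fingers are just short of the end panel (edge at v≈310, u 220–426), centred and square to it. Now I push gently.

Call:
arm_command --series '[[[0.002,-0.0001,0,0,35],[0.002,-0.0002,0,0,35],[0.002,-0.0002,0,0,35],[0.002,-0.0002,0,0,35],[0.002,-0.0002,0,0,35],[0.002,-0.0002,0,0,35],[0.002,-0.0002,0,0,35],[0.002,-0.0002,0,0,35],[0.002,-0.0002,0,0,35],[0.002,-0.0002,0,0,35]]]'

```text
clock: 5.7
tcp_pos: [488.0, 94.0, 175.8]
tool_rot: [-3.118, -0.386, 0.0]
contact_force: [-2.0, 0.2, -0.4]
opening: 29.8
finger_force: 0.9
```

Call:
arm_command --series '[[[0.002,-0.0002,0,0,35],[0.002,-0.0002,0,0,35],[0.002,-0.0002,0,0,35],[0.002,-0.0002,0,0,35],[0.002,-0.0002,0,0,35],[0.002,-0.0002,0,0,35],[0.002,-0.0002,0,0,35],[0.002,-0.0002,0,0,35],[0.002,-0.0002,0,0,35],[0.002,-0.0002,0,0,35]]]'

```text
clock: 6.53
tcp_pos: [506.9, 100.8, 175.9]
tool_rot: [-3.118, -0.386, -0.0]
contact_force: [-1.4, -1.3, -1.2]
opening: 30.1
finger_force: 0.9
```

Call:
arm_command --series '[[[0.002,-0.0002,0,0,35],[0.002,-0.0002,0,0,35],[0.002,-0.0002,0,0,35],[0.002,-0.0002,0,0,35],[0.002,-0.0002,0,0,35],[0.002,-0.0002,0,0,35],[0.002,-0.0002,0,0,35],[0.002,-0.0002,0,0,35]]]'

```text
clock: 7.2
tcp_pos: [522.0, 106.2, 175.9]
tool_rot: [3.118, 0.386, -0.0]
contact_force: [-2.6, -1.4, -0.4]
opening: 30.2
finger_force: 1.2
```

Run:
```python
from h import *
w=read_camera("wrist"); save(w,"w3.png"); t=read_camera("top")
a=cv2.resize(t["pixels"][165:285,240:360],(480,480),interpolation=cv2.INTER_CUBIC)
save({"pixels":np.hstack([a[:,:320],w["pixels"][:,80:560]])},"c3.png")
o=telemetry.get_obs(); print(o["tcp_pos"],o["tool_rot"],o["contact_force"])
```

```text
[522.38081635 106.34603099 175.9864682 ] [-3.11766614e+00 -3.86215788e-01 -1.39913391e-03] [-0.40962238 -0.04349432 -0.52246134]
```

View pics/c3.png

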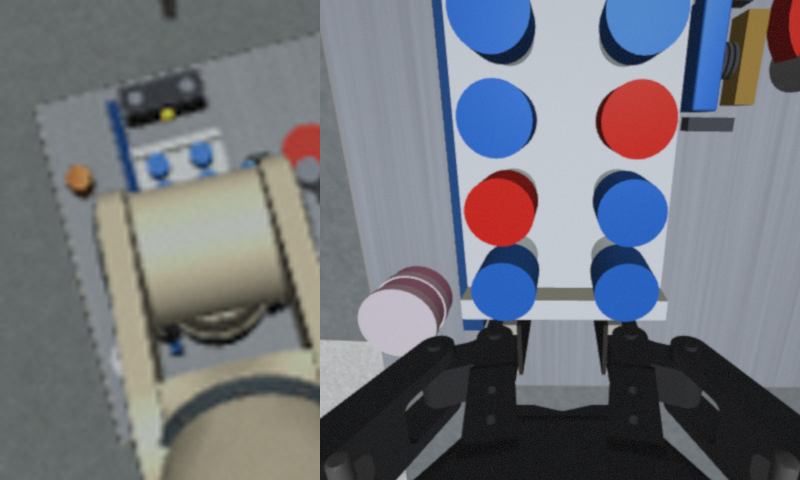

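The rack now sits almost along the fence, fingers at its end panel; in the top view its front (left panel, v≈140) is still short of the pin (167,115). I continue straight ahead and more slowly.

Call:
arm_command --series '[[[0.0018,0,0,0,35],[0.0018,0,0,0,35],[0.0018,0,0,0,35],[0.0018,0,0,0,35],[0.0018,0,0,0,35],[0.0018,0,0,0,35],[0.0018,0,0,0,35]]]'

```text
clock: 7.88
tcp_pos: [534.1, 109.2, 175.9]
tool_rot: [3.118, 0.386, -0.0]
contact_force: [-4.5, -1.4, 3.4]
opening: 29.9
finger_force: 2.4
```

Call:
arm_command --series '[[[0.001,0,0,0,35],[0.001,0,0,0,35],[0.001,0,0,0,35],[0.001,0,0,0,35],[0.001,0,0,0,35]]]'

```text
clock: 8.3
tcp_pos: [538.9, 110.5, 175.9]
tool_rot: [3.118, 0.386, -0.0]
contact_force: [-3.8, -1.2, 3.6]
opening: 30.1
finger_force: 2.2
```

Call:
arm_command --series '[[[0.001,0,0,0,35],[0.001,0,0,0,35],[0.001,0,0,0,35],[0.001,0,0,0,35]]]'

```text
clock: 8.63
tcp_pos: [542.8, 111.4, 175.9]
tool_rot: [3.118, 0.386, -0.0]
contact_force: [-4.5, -1.8, 3.6]
opening: 30.0
finger_force: 2.2
```

Call:
arm_command --series '[[[0.0008,0,0,0,35],[0.0008,0,0,0,35],[0.0008,0,0,0,35]]]'

```text
clock: 8.88
tcp_pos: [545.1, 112.0, 175.9]
tool_rot: [3.118, 0.386, -0.0]
contact_force: [-4.4, -1.2, 3.2]
opening: 30.1
finger_force: 2.2
```

Call:
arm_command --series '[[[0.0008,0,0,0,35],[0.0008,0,0,0,35],[0.0008,0,0,0,35]]]'

```text
clock: 9.13
tcp_pos: [547.3, 112.6, 175.8]
tool_rot: [3.118, 0.386, -0.001]
contact_force: [-5.0, -2.7, 4.3]
opening: 29.8
finger_force: 2.6
```

Run:
```python
from h import *
s=read_camera("scene")
save({"pixels":cv2.resize(s["pixels"][225:325,280:380],(600,600),interpolation=cv2.INTER_CUBIC)},"s4.png")
```

```text
(no output)
```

View pics/s4.png

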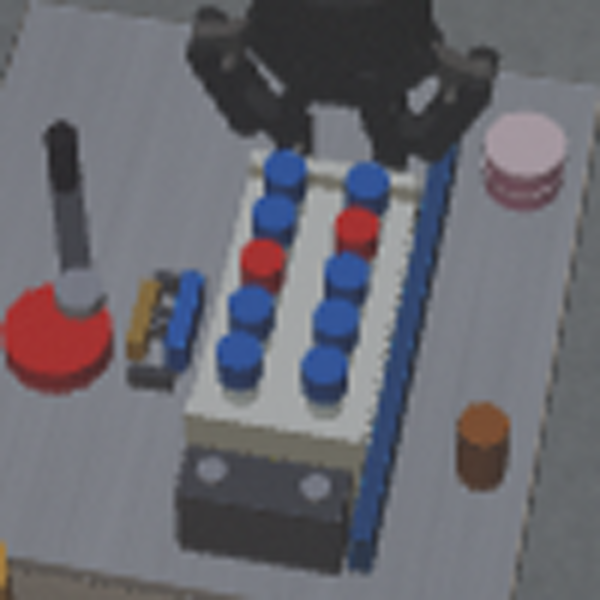

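The rack lies along the fence with its front panel (y≈440 in the crop) right by the stop. The force is still at sliding level, so I keep creeping forward until it comes up solid.

Call:
arm_command --series '[[[0.0008,0,0,0,35],[0.0008,0,0,0,35]]]'

```text
clock: 9.35
tcp_pos: [548.8, 113.0, 175.8]
tool_rot: [3.118, 0.386, -0.001]
contact_force: [-4.9, -2.2, 3.0]
opening: 29.9
finger_force: 2.5
```

Call:
arm_command --series '[[[0.0008,0,0,0,35],[0.0008,0,0,0,35]]]'

```text
clock: 9.52
tcp_pos: [550.4, 113.4, 175.8]
tool_rot: [3.118, 0.386, -0.001]
contact_force: [-4.2, -2.4, 3.6]
opening: 30.1
finger_force: 2.6
```

Call:
arm_command --series '[[[0.0008,0,0,0,35],[0.0008,0,0,0,35]]]'

```text
clock: 9.68
tcp_pos: [551.9, 113.7, 175.8]
tool_rot: [3.118, 0.386, -0.001]
contact_force: [-5.3, -1.7, 3.7]
opening: 29.4
finger_force: 2.7
```

Call:
arm_command --series '[[[0.0008,0,0,0,35],[0.0008,0,0,0,35]]]'

```text
clock: 9.85
tcp_pos: [553.3, 114.1, 175.8]
tool_rot: [3.118, 0.386, -0.001]
contact_force: [-9.5, -3.6, 5.4]
opening: 29.8
finger_force: 5.3
```

Call:
arm_command --series '[[[0.0008,0,0,0,35],[0.0008,0,0,0,35]]]'

```text
clock: 10.02
tcp_pos: [553.5, 114.1, 175.6]
tool_rot: [3.117, 0.386, -0.007]
contact_force: [-13.4, -4.8, 10.4]
opening: 30.0
finger_force: 6.8
```

Call:
arm_command --series '[[[0.0008,0,0,0,35],[0.0008,0,0,0,35]]]'

```text
clock: 10.18
tcp_pos: [553.8, 114.2, 175.4]
tool_rot: [3.117, 0.386, -0.012]
contact_force: [-19.8, -6.0, 16.7]
opening: 29.5
finger_force: 10.2
```

The rack is solid: the TCP stalled at x≈553.5 while the force rose from 5 to about 20 N. I back off and rise.

Call:
arm_command --series '[[[-0.001,0,0,0,35],[-0.002,0,0,0,35],[-0.004,0,0,0,35],[-0.01,0,0,0,35],[-0.02,0,0,0,45],[-0.005,0,-0.03,0,45],[0,0,-0.035,0,45],[0,0,-0.015,0,45]]]'

```text
clock: 10.85
tcp_pos: [516.6, 104.9, 259.3]
tool_rot: [-3.117, -0.386, -0.007]
contact_force: [0.9, -0.2, 0.6]
opening: 38.5
finger_force: 0.0
```

Call:
arm_command --series '[[[0.005,0.02,0,-4,45],[0.01,0.02,0,-4,45],[0.01,0.02,0,-4,45],[0.01,0.02,0,-4,45],[0,0,0,-4,45],[0,0,0,0,45]]]'

```text
clock: 11.35
tcp_pos: [576.7, 41.6, 255.9]
tool_rot: [3.002, 0.924, 0.002]
contact_force: [0.2, 0.8, 1.1]
opening: 38.2
finger_force: 0.0
```

Run:
```python
from h import *
w=read_camera("wrist"); save(w,"w5.png")
o=telemetry.get_obs(); print(o["clock"],o["tcp_pos"],o["tool_rot"],o["contact_force"],o["opening"])
```

```text
11.4 [575.94000496  42.06364042 255.76499264] [-3.00411387e+00 -9.18929689e-01 -6.77596524e-04] [-0.01118886  1.20812314  0.51863377] 38.336116930395214
```

View pics/w5.png

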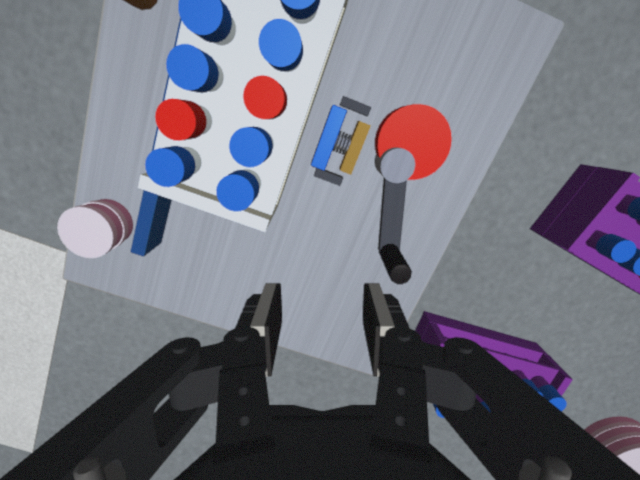

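The wrist view shows the peg top at (400,271), the lever hub at (397,166) and the red cam at (414,142). The fence end and the rack's straight edge are also visible.

Run:
```python
from h import *
from scipy.spatial.transform import Rotation as Q
w=read_camera("wrist"); o=telemetry.get_obs(); M=Q.from_rotvec(o["tool_rot"]).as_matrix()
th=np.radians(13.2);R=np.array([[np.cos(th),-np.sin(th)],[np.sin(th),np.cos(th)]]);O=np.array([604.6,83.5])
f=lambda p:(R.T@(p[:2]-O)).round(1)
for n,u,v,z in[("peg",400,271,143),("hub",397,166,107),("pegbase",391,250,107),("rackR",268,225,138),("rackL",141,183,138),("shoe",327,135,106)]:
    p=onz(w,u,v,z); print(n,p.round(1),f(p))
p=onz(w,400,271,143); print("tool delta",M.T@(p-o["tcp_pos"]),"yaw",np.degrees(np.arctan2(M[1,0],M[0,0])))
h=onz(w,397,166,107);d=p-h;print("peg-hub",np.hypot(d[0],d[1]),np.degrees(np.arctan2(d[1],d[0]))-13.2)
```

```text
peg [596.4   0.6 143. ] [-26.9 -78.8]
hub [644.7  31.  107. ] [ 27.  -60.3]
pegbase [596.6  -1.3 107. ] [-27.1 -80.7]
rackR [575.3  80.3 138. ] [-29.2   3.5]
rackL [556.7 152.  138. ] [-31.   77.6]
shoe [635.4  79.  106. ] [ 28.9 -11.4]
tool delta [ -6.08441448  46.30180906 112.74977572] yaw 33.97512367961743
peg-hub 57.04461051466693 -160.99570265327904
```

Call:
arm_command --series '[[[-0.003,0.0155,0,0,45],[-0.003,0.0155,0,0,45],[0,0.0155,0,0,45],[0,0,0.015,0,45],[0,0,0.025,0,45],[0,0,0.02,0,45],[0,0,0.01,0,45],[0,0,0,0,45]]]'

```text
clock: 12.12
tcp_pos: [595.8, 0.6, 183.7]
tool_rot: [-3.003, -0.92, 0.006]
contact_force: [-0.5, 0.6, 0.0]
opening: 38.4
finger_force: 0.0
```

Run:
```python
from h import *
w=read_camera("wrist"); save({"pixels":w["pixels"][100:,100:540]},"w6.png")
o=telemetry.get_obs(); print(o["clock"],o["tcp_pos"],o["tool_rot"],o["contact_force"],o["opening"])
```

```text
12.1667 [5.96618777e+02 5.66533960e-01 1.85172183e+02] [-3.00302522e+00 -9.20573405e-01  2.96160740e-03] [0.080749   0.05614821 0.84177621] 38.76701477634443
```

View pics/w6.png

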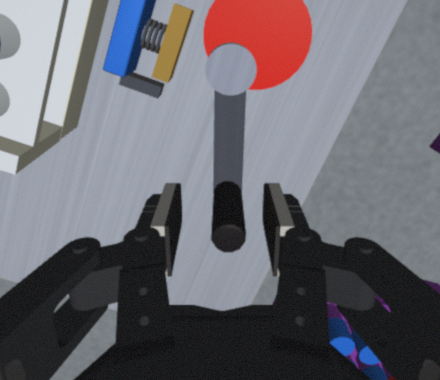

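The peg (crop 229,215) is centred between the pads (180 and 266). I narrow the cage and sweep along the arc.

Call:
arm_command --series '[[[0,0,-0.001,0,24],[0,0,0,0,24],[0,0.002,0,-2,24],[0.0003,0.003,0,-3,24],[0.0003,0.0042,0,-4,24],[0.0003,0.0042,0,-4,24]]]'

```text
clock: 12.67
tcp_pos: [606.7, -9.4, 188.3]
tool_rot: [2.877, 1.26, 0.002]
contact_force: [-0.6, -0.7, 0.6]
opening: 20.5
finger_force: 0.5
```

Call:
arm_command --series '[[[0.0003,0.0042,0,-4,24],[0.0003,0.0042,0,-4,24],[0.0003,0.0042,0,-4,24],[0.0003,0.0042,0,-4,24],[0.0003,0.0042,0,-4,24]]]'

```text
clock: 13.08
tcp_pos: [624.6, -20.2, 188.2]
tool_rot: [2.615, 1.741, 0.001]
contact_force: [-1.7, -0.5, 0.6]
opening: 20.7
finger_force: 0.7
```

```bash
cat > st.py <<'E'
from h import *
from scipy.spatial.transform import Rotation as Q
o=telemetry.get_obs(); M=Q.from_rotvec(o["tool_rot"]).as_matrix(); p=o["tcp_pos"]
d=p[:2]-np.array([646.5,32]); print(o["clock"],p.round(1),"r",np.hypot(*d),"ang",np.degrees(np.arctan2(d[1],d[0]))%360,"yaw+180",(np.degrees(np.arctan2(M[1,0],M[0,0]))+180)%360,"axis in tool",M.T@np.append(-d,0),"F",o["contact_force"],(M.T@o["contact_force"]).round(1),o["opening"])
E
python3 st.py
```

```text
13.0833 [624.6 -20.2 188.2] r 56.63473667517842 ang 247.2067251771589 yaw+180 247.30873650736845 axis in tool [5.66346443e+01 1.00818383e-01 1.71641625e-02] F [-1.67743932 -0.45101505  0.56107943] [-1.1 -1.4 -0.6] 20.681435595288743
```

Call:
arm_command --series '[[[0,0.0042,0,-4,24],[0,0.0042,0,-4,24],[0,0.0042,0,-4,24],[0,0.0042,0,-4,24],[0,0.0042,0,-4,24],[0,0.0042,0,-4,24],[0,0.0042,0,-4,24],[0,0.0042,0,-4,24]]]'

```text
clock: 13.75
tcp_pos: [657.4, -25.1, 188.2]
tool_rot: [2.034, 2.394, 0.001]
contact_force: [-1.8, 0.8, -0.0]
opening: 20.5
finger_force: 0.7
```

```bash
python3 st.py
```

```text
13.75 [657.4 -25.1 188.2] r 58.125137890895054 ang 280.76432398895395 yaw+180 279.3044433690135 axis in tool [ 5.81062710e+01 -1.48085073e+00 -2.27868922e-03] F [-1.75220491  0.76373341 -0.00694606] [ 1.  -1.6  0. ] 20.528303364494597
```

Call:
arm_command --series '[[[0.0002,0.0042,0,-4,24],[0.0002,0.0042,0,-4,24],[0.0002,0.0042,0,-4,24],[0.0002,0.0042,0,-4,24],[0.0002,0.0042,0,-4,24],[0.0002,0.0042,0,-4,24],[0.0002,0.0042,0,-4,24]]]'

```text
clock: 14.33
tcp_pos: [683.4, -13.7, 188.1]
tool_rot: [-1.394, -2.815, 0.001]
contact_force: [-4.4, -2.7, 1.2]
opening: 20.3
finger_force: 2.3
```

```bash
python3 st.py
```

```text
14.3333 [683.4 -13.7 188.1] r 58.71787484029583 ang 308.8928065793888 yaw+180 307.3130495688618 axis in tool [ 5.86955570e+01 -1.61876517e+00 -2.82501403e-03] F [-4.37171216 -2.67001767  1.2368653 ] [ 0.5 -5.1 -1.2] 20.313275475504458
```

Call:
arm_command --series '[[[0.0001,0.0031,0,-3,24],[0.0001,0.0031,0,-3,24],[0.0001,0.0031,0,-3,24],[0.0001,0.0031,0,-3,24],[0.0001,0.0021,0,-2,24]]]'

```text
clock: 14.75
tcp_pos: [693.6, -3.5, 188.0]
tool_rot: [-1.041, -2.963, 0.001]
contact_force: [-4.6, -3.4, 1.3]
opening: 20.5
finger_force: 2.2
```

Call:
arm_command --series '[[[0,0.001,0,-1,24],[0,0.001,0,-1,24],[0,0.001,0,-1,24]]]'

```text
clock: 15.0
tcp_pos: [695.8, -1.1, 187.7]
tool_rot: [0.967, 2.989, -0.0]
contact_force: [-3.8, -2.5, 2.1]
opening: 20.5
finger_force: 2.1
```

Call:
arm_command --series '[[[0,0.001,0,-1,24],[0,0.001,0,-1,24]]]'

```text
clock: 15.17
tcp_pos: [697.2, 0.6, 187.3]
tool_rot: [0.913, 3.005, -0.0]
contact_force: [-3.7, -3.9, 3.5]
opening: 20.4
finger_force: 2.1
```

```bash
python3 st.py
```

```text
15.1667 [6.972e+02 6.000e-01 1.873e+02] r 59.60851055579614 ang 328.21050800808 yaw+180 326.1886150740826 axis in tool [ 5.95713868e+01 -2.10306262e+00 -3.91108120e-02] F [-3.66899558 -3.89353983  3.52002119] [ 0.9 -5.3 -3.5] 20.41774802180436
```

Call:
arm_command --series '[[[0,0.001,0,-1,24],[0,0.001,0,-1,24]]]'

```text
clock: 15.33
tcp_pos: [698.3, 2.3, 187.1]
tool_rot: [0.86, 3.021, 0.0]
contact_force: [-2.0, -2.8, 3.2]
opening: 20.9
finger_force: 2.2
```

Call:
arm_command --series '[[[0,0.001,0,-1,24],[0,0.001,0,-1,24]]]'

```text
clock: 15.5
tcp_pos: [699.3, 4.1, 186.9]
tool_rot: [0.807, 3.036, 0.0]
contact_force: [-2.0, -3.4, 2.4]
opening: 20.4
finger_force: 2.0
```

Call:
arm_command --series '[[[0,0.001,0,-1,24],[0,0.001,0,-1,24]]]'

```text
clock: 15.67
tcp_pos: [700.3, 5.9, 186.9]
tool_rot: [0.754, 3.049, -0.0]
contact_force: [-3.1, -5.0, 3.2]
opening: 20.8
finger_force: 3.0
```

```bash
python3 st.py
```

```text
15.6667 [700.3   5.9 186.9] r 59.760687007433 ang 334.09885337956365 yaw+180 332.21947543705954 axis in tool [ 5.97285380e+01 -1.95987782e+00 -1.85503895e-02] F [-3.08282204 -4.99708661  3.21343506] [ 0.4 -5.9 -3.2] 20.753336561464632
```

Call:
arm_command --series '[[[0,0.001,0,-1,24],[0,0.001,0,-1,24]]]'

```text
clock: 15.83
tcp_pos: [700.4, 6.5, 186.8]
tool_rot: [-0.7, -3.061, 0.004]
contact_force: [-7.1, -11.4, 6.2]
opening: 20.4
finger_force: 6.8
```

Call:
arm_command --series '[[[0,0.001,0,-0.5,24],[0,0.001,0,0,24]]]'

```text
clock: 16.0
tcp_pos: [700.6, 7.1, 186.7]
tool_rot: [-0.687, -3.063, 0.007]
contact_force: [-8.7, -18.2, 7.9]
opening: 20.5
finger_force: 10.2
```

```bash
python3 st.py
```

```text
16.0 [700.6   7.1 186.7] r 59.54537427428258 ang 335.2540612731051 yaw+180 334.73230383201235 axis in tool [59.5428486  -0.54180831  0.08497918] F [ -8.70165537 -18.19094302   7.94821176] [  0.1 -20.2  -7.8] 20.504651423930678
```

The lever has met its stop: the force rose from 6 to 20 N and the angle came to about 2.15 rad. I release and check.

Call:
arm_command --series '[[[0,-0.0015,0,0,24],[0,-0.0025,0,0,30],[0,0,0,0,45],[0,0,0,0,45],[0,0,-0.02,0,45],[0,0,-0.03,0,45],[0,0,-0.03,0,45]]]'

```text
clock: 16.58
tcp_pos: [699.8, 6.5, 266.6]
tool_rot: [-0.689, -3.063, -0.0]
contact_force: [0.9, -0.4, -0.8]
opening: 38.3
finger_force: 0.0
```

Call:
arm_command --series '[[[0.01,0.035,-0.01,0,45],[0.01,0.035,-0.01,0,45],[0,0.035,-0.01,0,45],[-0.03,0.02,0,0,45],[-0.035,0,0,0,45],[-0.035,0,0,0,45],[-0.035,0,0,0,45],[-0.02,0,0,0,45],[0,0,0,0,45]]]'

```text
clock: 17.33
tcp_pos: [878.5, 59.1, 295.1]
tool_rot: [0.692, 3.063, 0.0]
contact_force: [0.2, -0.1, -0.4]
opening: 38.5
finger_force: 0.0
```

```bash
python3 st.py
python3 - <<'E'
from h import *
s=read_camera("scene");t=read_camera("top")
a=cv2.resize(s["pixels"][225:325,280:380],(400,400),interpolation=cv2.INTER_CUBIC)
b=cv2.resize(t["pixels"][165:285,240:360],(400,400),interpolation=cv2.INTER_CUBIC)
save({"pixels":np.hstack([b,a])},"f.png")
E
```

```text
17.3333 [878.5  59.1 295.1] r 233.59018896744203 ang 6.661926030353868 yaw+180 334.5514437712484 axis in tool [ 197.85655558 -124.16563143   -0.23615046] F [ 0.20843356 -0.10541271 -0.36814572] [-0.2 -0.   0.4] 38.47659505888259
```

View pics/f.png

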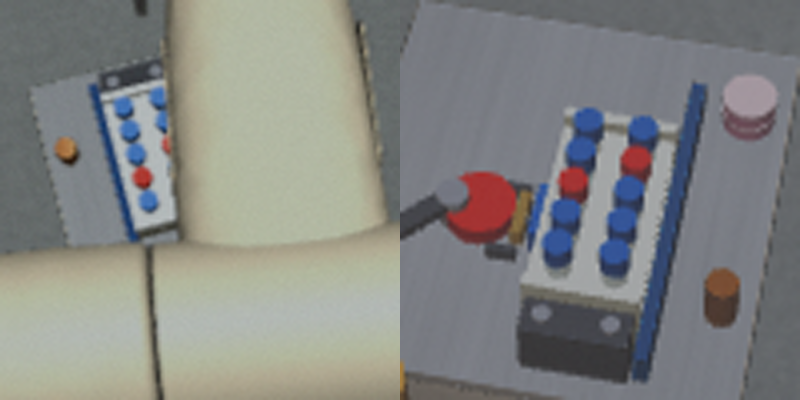

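The scene view shows the rack tight between the shoe and the fence, up at the stop. The cam's wide side is on the follower, with the lever swung round to the left edge (≈405,230). I check the gap at the stop and the rack pose numerically.

Run:
```python
from h import *
th=np.radians(13.2);R=np.array([[np.cos(th),-np.sin(th)],[np.sin(th),np.cos(th)]]);O=np.array([604.6,83.5])
W=lambda x,y,z:np.append(O+R@[x,y],z)
for n in("wrist","top"):
    c=read_camera(n); im=c["pixels"]; hsv=cv2.cvtColor(im,cv2.COLOR_RGB2HSV)
    for y in (20,42,60):
        ps=[proj(c,W(x,y,130)) for x in range(90,132,2)]
        print(n,y,[ps[0].round(0).tolist()],[int(im[int(round(p[1])),int(round(p[0]))].mean()) if 0<=p[0]<639.4 and 0<=p[1]<479.4 else -1 for p in ps])
    u,v=proj(c,W(110,42,112)); u,v=int(u),int(v); q=hsv[max(0,v-40):v+40,max(0,u-40):u+40]
    ym=((q[...,0]>22)&(q[...,0]<34)&(q[...,1]>130)&(q[...,2]>90)); print("yellow",ym.sum(),np.argwhere(ym)[:5].tolist(),(u,v))
    # long rack edges: white mask lines
print("w1 style check of rack yaw:")
c=read_camera("wrist"); g=cv2.cvtColor(c["pixels"],cv2.COLOR_RGB2HSV)
m=((g[...,1]<35)&(g[...,2]>195)).astype(np.uint8); m=cv2.morphologyEx(m,cv2.MORPH_CLOSE,np.ones((5,5)))
cs=sorted(cv2.findContours(m,0,1)[0],key=cv2.contourArea)[-3:]
for k in cs:
    print(cv2.contourArea(k),[(R.T@(onz(c,*p,138)[:2]-O)).round(1).tolist() for p in cv2.boxPoints(cv2.minAreaRect(k))])
```

```text
wrist 20 [[280.0, -98.0]] [-1, -1, -1, -1, -1, -1, -1, -1, -1, -1, -1, -1, -1, -1, -1, -1, -1, -1, -1, -1, -1]
wrist 42 [[311.0, -129.0]] [-1, -1, -1, -1, -1, -1, -1, -1, -1, -1, -1, -1, -1, -1, -1, -1, -1, -1, -1, -1, -1]
wrist 60 [[337.0, -156.0]] [-1, -1, -1, -1, -1, -1, -1, -1, -1, -1, -1, -1, -1, -1, -1, -1, -1, -1, -1, -1, -1]
yellow 1593 [[181, 58], [181, 61], [181, 66], [181, 67], [181, 69]] (332, -75)
top 20 [[288.0, 195.0]] [120, 118, 118, 116, 121, 121, 140, 140, 174, 174, 167, 85, 85, 108, 108, 127, 127, 122, 77, 77, 78]
top 42 [[282.0, 196.0]] [182, 182, 182, 182, 168, 123, 123, 147, 169, 168, 168, 108, 58, 58, 60, 55, 60, 60, 61, 61, 65]
top 60 [[276.0, 198.0]] [119, 119, 119, 120, 120, 120, 151, 151, 182, 182, 164, 98, 98, 113, 113, 126, 126, 115, 72, 69, 81]
yellow 0 [] (280, 192)
w1 style check of rack yaw:
27.0 [[281.9, -170.4], [285.8, -165.5], [290.6, -169.8], [286.7, -174.8]]
181.0 [[157.9, -215.1], [158.4, -209.2], [178.4, -213.8], [178.0, -219.9]]
268.0 [[196.2, -50.8], [197.8, -44.7], [217.6, -49.2], [216.1, -55.5]]
```

Call:
arm_command --series '[[[0.02,0,0,0,45],[0.03,0,0,0,45],[0.03,0,0,0,45],[0.02,0,0,0,45],[0,0,0,0,45]]]'

```text
clock: 18.0
tcp_pos: [781.6, 106.6, 298.2]
tool_rot: [-0.686, -3.064, -0.001]
contact_force: [0.8, 0.2, 0.4]
opening: 38.4
finger_force: 0.0
```

Run:
```python
from h import *
th=np.radians(13.2);R=np.array([[np.cos(th),-np.sin(th)],[np.sin(th),np.cos(th)]]);O=np.array([604.6,83.5])
W=lambda x,y,z:np.append(O+R@[x,y],z)
c=read_camera("wrist"); im=c["pixels"]; hsv=cv2.cvtColor(im,cv2.COLOR_RGB2HSV)
print((R.T@(c["cam_to_world"][:2,3]-O)).round(1),c["cam_to_world"][2,3])
for y in (12,25,42,60,72):
    ps=[proj(c,W(x,y,130)) for x in range(98,132)]
    print(y,ps[0].round(0).tolist(),ps[-1].round(0).tolist(),[tuple(im[int(round(p[1])),int(round(p[0]))].tolist()) for p in ps[4:22]] if y==42 else [int(im[int(round(p[1])),int(round(p[0]))].mean()) for p in ps])
u,v=proj(c,W(110,42,112)).astype(int); q=hsv[max(0,v-60):v+60,max(0,u-60):u+60]
print("yellow",((q[...,0]>22)&(q[...,0]<34)&(q[...,1]>130)&(q[...,2]>90)).sum(),(u,v))
```

```text
[112.3  32.4] 368.439264803601
12 [285.0, 122.0] [316.0, 161.0] [226, 228, 226, 226, 228, 228, 227, 227, 220, 98, 89, 87, 84, 86, 87, 86, 86, 89, 86, 86, 84, 86, 89, 89, 90, 88, 86, 85, 89, 88, 88, 86, 85, 161]
25 [300.0, 109.0] [330.0, 149.0] [227, 226, 226, 226, 226, 225, 228, 226, 203, 99, 85, 86, 87, 86, 88, 89, 108, 134, 152, 157, 166, 170, 167, 158, 130, 94, 84, 89, 86, 90, 87, 87, 90, 132]
42 [320.0, 92.0] [350.0, 133.0] [(221, 226, 231), (223, 227, 232), (221, 226, 231), (220, 225, 229), (184, 189, 193), (91, 93, 97), (79, 86, 94), (82, 84, 95), (81, 86, 95), (78, 82, 93), (79, 84, 94), (81, 85, 97), (80, 83, 93), (83, 86, 95), (77, 83, 93), (78, 82, 91), (77, 83, 92), (80, 84, 95)]
60 [342.0, 73.0] [372.0, 115.0] [226, 226, 226, 225, 226, 226, 226, 226, 203, 84, 88, 87, 85, 87, 87, 90, 143, 167, 172, 172, 172, 171, 172, 171, 164, 132, 85, 85, 89, 87, 88, 89, 95, 153]
72 [356.0, 60.0] [386.0, 103.0] [224, 227, 225, 226, 226, 226, 226, 226, 156, 86, 85, 85, 85, 85, 86, 85, 86, 83, 83, 85, 84, 87, 87, 83, 86, 83, 85, 89, 87, 86, 88, 85, 87, 125]
yellow 0 (np.int64(330), np.int64(107))
```

From directly overhead, the white panel meets the stop with no gap at any of the five points across the stop. It is square to it, and no yellow is visible. Handing in.

```bash
python3 -c "
from rig import job_done; print(job_done())"
```

```text
the job is handed in; nothing more can be done
None
```

The job is handed in at 18 s on the robot's clock: the rack is solid against the end stop with no gap or yellow pin visible, the lever is on its own stop (about 2.15 rad), and the shoe holds the rack against the fence.

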